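Level the weighing slab

TASK

Level the granite weighing slab: lay the spirit level on the middle of it, lengthwise so that it points at the black levelling knob, let go, and turn the knob until the bubble stands midway between the two black lines. Then press the spirit level firmly down onto the slab (about 10 N, on its metal, not on the glass vial) with the bubble still centred, and finish while still pressing so that I can tighten the lock nut. Leave the other things on the counter where they are.

Things in the scene. Friction and masses are not known exactly. Their poses are not given: they have to be found in the camera images.
- level: aluminium bench spirit level with black ends, 160 long (x) x 36 wide (y) x 34 high, about 0.37 kg; origin at the centre of its underside. Flat metal shoulders at the full height, from 32 to 80 either side of the centre along x; between them the top is cut down to show the vial (sides 23 high there). Starts lying upright on the counter to one side of the slab, the purple organiser on the other.
- vial: the level's yellow-green glass tube, 15 in diameter, 60 long along the level's x, between the shoulders; origin at its centre, 23.5 above the level's underside; its top is 3 below the shoulders. Two black rings, 17 apart inside, mark the centre. Do not push on it.
- bubble (a joint): the pale bubble, 12 long, in the vial: displacement in m from midway between the rings along the level's x (range -0.019 to 0.019). It drifts to the higher end, 1.8 mm for each mrad that the level's +x end is higher, and settles in about 1.5 s. With the level lying along the slab, 1 rad of the knob shifts it 3 mm. Between the rings it has 2.5 mm play either way.
- slab: black granite slab, 240 (x) x 180 (y) x 26 thick, on a frame with two fixed rubber feet near its -x end and one levelling screw on an arm beyond its +x end; level already along y. It stands fast. Origin 12 above the counter, midway over the two fixed feet, 80 from the slab's centre towards -x. Its +x points to the knob, roughly to the robot's left.
- slab_top (a point): centre of the slab's top face, about 48 above the counter; axes as the slab's: x to the knob, z up.
- slab_tilt (a joint): tilt of the slab in rad: 0 is level, negative means that the knob end is low (it starts so, by 3 to 6 mrad). It changes by 1.66 mrad for each rad of the knob, and only with the knob.
- knob (a joint): turn of the levelling knob in rad, 0 where the slab is level; starts between -3.2 and -1.9. Clockwise seen from above makes it grow and raises the knob end. It stays where it is left and turns stiffly (0.06 N m); take it in several grasps.
- knob_grip (a point): on the knob's upright axis, 12 below its top, the height to grip at (about 70 above the counter). Black fluted round knob, 40 in diameter, 30 high, white mark on top. Its axis is 160 from the slab's centre along the slab's x. Its underside is 4 above the slab's top face; the metal arm below it, with a brass lock nut on it, lies 11 or more lower still.
- organiser: purple pill organiser with seven lids, 154 x 34 x 24, origin at the centre of its underside; leave it alone
- tray: white counting tray, 170 x 230 x 18, with a hinged flap at one side, origin at the centre of its underside; leave it alone
- mortar: white ceramic mortar with its pestle, 112 in diameter, 70 high, origin at the centre of its underside; leave it alone
- vial_a: orange plastic pill vial with a white cap, 39 in diameter, 72 high, origin at the centre of its underside; leave it alone
- vial_b: the second orange pill vial, the same; leave it alone
- spatula: steel spatula, 180 long, lying flat, origin on its underside; leave it alone
There are look-alikes about, which are no part of the job. There is more than one size of the level; the one meant has the size given above.

How it is judged (in metres and radians):
On the way, in this order (a step that is already met when the one before it is completed fails the run):
1. the spirit level lies on the middle of the slab, pointing at the knob, let go of (x of level in the frame of slab_top between -0.045 and 0.045 m and y of level in the frame of slab_top between -0.06 and 0.06 m and angle between the x axis of level and the x axis of slab, either way round below 0.2 rad and contact force between level and slab above 1.5 N and contact force between the fingers and level below 0.3 N and angle between level's own z axis and vertical below 0.1 rad), for 0.4 s.
2. the knob has been turned until the slab is level and the bubble stands between its lines, with the level lying free on the slab (x of level in the frame of slab_top between -0.045 and 0.045 m and y of level in the frame of slab_top between -0.06 and 0.06 m and angle between the x axis of level and the x axis of slab, either way round below 0.2 rad and contact force between level and slab above 1.5 N and value of joint bubble between -0.0025 and 0.0025 m and value of joint slab_tilt between -0.002 and 0.002 rad and contact force between the fingers and level below 0.3 N), for 0.4 s.
At the end, for the whole second after the job is handed in: Level on the slab (within 45 mm along, 60 mm across of its centre, 0.2 rad of its x), bubble within 2.5 mm of centre, slab within 2 mrad of level, at rest, and the fingers pressing the level down: 7 to 32 N between level and slab, its weight included (x of level in the frame of slab_top between -0.045 and 0.045 m and y of level in the frame of slab_top between -0.06 and 0.06 m and angle between the x axis of level and the x axis of slab, either way round below 0.2 rad and value of joint bubble between -0.0025 and 0.0025 m and value of joint slab_tilt between -0.002 and 0.002 rad and contact force between level and slab between 7 and 32 N and contact force between the fingers and level above 3 N and linear speed of level below 0.01 m/s and angle between level's own z axis and vertical below 0.05 rad); the arm keeps its last pose, push and grip.
It fails at once if the glass vial is pushed by the fingers (over 2 N) (contact force between the fingers and vial above 2 N).
It fails at once if one of the other things on the counter is shifted by more than 30 mm (distance of any of organiser, tray, mortar, vial_a, vial_b, spatula from where it was at the start of the episode above 0.03 m).
It fails at once if the mortar or a pill vial is tipped (angle between any of mortar, vial_a, vial_b's own z axis and vertical above 0.5 rad).
It also fails if it takes over 70 s, if anything falls off the work surface, if the arm or the gripper's body presses on something with over 40 N, if the wrist force passes 120 N, or if a joint passes its speed limit or range.

ROBOT

A 6-joint arm with a two-finger parallel gripper is mounted at the origin on the work surface. World frame = base frame: x ahead of the robot, y to its left, z up, the work surface at z = 0. Lengths are in mm, angles in rad, forces in N, time in s.
With the tool pointing down it reaches from about 300 to 850 mm from the base axis. Payload 4.2 kg.
Tool frame: the origin (TCP) lies at the very end of the fingers, on their centre line; the grasp point (between the pads) lies 19 mm behind it; z points along the fingers, y is the line along which they close (so a half turn about z gives the same grasp; the last joint's range is limited). The gripper opens to 91 mm and grips with 3 to 60 N. Pads are 32 mm wide; open, the fingers measure 118 mm over their backs; the gripper's body (76 mm by 178 mm) begins 60 mm behind the grasp point.
Start: joints at [-1.24, 0.32, 1.565, -0, 1.257, -0.02], TCP at [197.602, -539.997, 213.976] pointing down, gripper open.
Joint ranges: [-3.11, 3.11], [-0.84, 2.01], [0.21, 2.61], [-1.34, 4.49], [0.05, 2.63], [-2.56, 2.56]. Speed limits (rad/s): [2.57, 2.57, 3.14, 3.14, 3.14, 3.14].

INTERFACE

Orientations are given as [roll, pitch, yaw] about the fixed x, y, z axes, in that order (R = Rz(yaw) Ry(pitch) Rx(roll)).
In Python, from station import ctrl gives the robot as it stands.
- The arm moves only by the tool move_arm, never from a script. Its argument "targets" is a list of rows, each a list of 5 numbers: the shift along the world's x, y, z normalised to -1 to 1, where 1 is 3 cm, then the turn about the world's z normalised to -1 to 1, where 1 is 4 degrees, then the finger opening in mm, from 0 to 91.2. In form: [[tx, ty, tz, spin, fingers], ...]. A call has 1 to 5 rows; each row shifts and turns the commanded pose from where the row before left it; what a row does not reach is not made up. A row lasts 1/12 s, in which the tool goes at most 41.7 mm and 7.16 degrees, less where a joint would pass 70% of its speed; a pose out of reach is approached as far as the arm can. A call with a number of a shift or a turn outside -1 to 1 is refused whole. A call with a gripper value outside its range is refused whole. The fingers move at their own pace and stop on an object; "squeeze" is the grip in N (left out, the last holds). Time passes only in rows, so rows that do not move let the fingers close. It gives the time, the measured TCP pose, the force, the opening and the grip force at its end, in the units of the state.
- ctrl.get_state(): the state, without advancing time (a new reading comes with each control period).
- ctrl.read_camera(name): name is "scene" or "side" or "wrist"; returns the picture (384x512x3 uint8, red, green, blue); there is no depth.
- ctrl.get_calibration(name): a dict with "fx", "fy", "cx", "cy" (pixels), "eye" and "rotation" of the camera in the world. Camera axes: x right, y up, looking along -z (the intrinsics and any distortion apply to the point x, -y, -z); pixel columns grow to the right and rows downward; lengths in mm; the calibration is good to about 2 mm. The wrist camera is an equidistant fisheye: a pixel r from the principal point sees the ray r / f radians off the axis. A picture is of the moment at which its call begins: read the wrist's pose just before it. get_calibration takes no time and is no camera call; for the wrist camera it gives the pose at the moment of the call.
- ctrl.hand_in(): hands the job in; it is judged then, once.
The state is a dict: "clock": time; "q": joint angles; "joint_vel": joint speeds; "joint_torque": joint torques, N m; "eef_pos": TCP position; "tool_rot": TCP orientation; "ft_force": force on the tool from outside, world axes, zero at the start; "moment": the same for the moment, N m; "grip_width": finger opening in mm; "grasp_force": force on a finger pad.
Only numpy, scipy, OpenCV 4.12 (cv2) and the standard library are available. Lean on these libraries where they do the work, as an engineer would, in place of code of your own. Each camera call takes 0.05 s, during which the arm holds its last target. There are 200 camera calls.

## Working session

There is one attempt and no reset: what is moved stays moved. The work goes in short steps, Python scripts to look and compute and a tool call to move; the robot and the scene stay as the last step left them, time stands still between calls to the robot, and variables do not carry over. Pictures are saved under pics/ and viewed, at most 10 in all, crops included, and the job is handed in when it is done.

Besides the shell and the picture viewer there is one more tool, called by a JSON object that holds its "method" and its "body". move_arm: Moves the arm, as the interface text tells. Its arguments: {"type":"object","properties":{"targets":{"type":"array"},"squeeze":{"type":"number"}},"required":["targets"]}

```bash
mkdir -p pics; ls
cat > h.py <<'E'
import numpy as np, cv2
from station import ctrl
def snap(n,f):
    c=ctrl.get_calibration(n); im=np.ascontiguousarray(ctrl.read_camera(n)[:,:,::-1]); cv2.imwrite('pics/'+f,im); return im,c
def ray(c,u,v,fish=False):
    x=(u-c['cx'])/c['fx']; y=(v-c['cy'])/c['fy']
    if fish:
        r=np.hypot(x,y); s=np.sin(r)/r if r>1e-9 else 1; d=np.array([x*s,-y*s,-np.cos(r)])
    else: d=np.array([x,-y,-1.])
    return np.array(c['eye'],float), np.array(c['rotation'],float).reshape(3,3)@d
def plane(c,u,v,z,fish=False):
    e,d=ray(c,u,v,fish); return e+d*(z-e[2])/d[2]
def proj(c,p,fish=False):
    q=np.array(c['rotation'],float).reshape(3,3).T@(np.array(p,float)-np.array(c['eye'],float)); q=np.array([q[0],-q[1],-q[2]])
    if fish:
        r=np.hypot(q[0],q[1]); t=np.arctan2(r,q[2]); k=t/r if r>1e-9 else 0
        return c['cx']+c['fx']*q[0]*k, c['cy']+c['fy']*q[1]*k
    return c['cx']+c['fx']*q[0]/q[2], c['cy']+c['fy']*q[1]/q[2]
E
python3 - <<'E'
from h import *
a,c=snap('scene','a.png'); b,d=snap('side','b.png')
print(c,d)
cv2.imwrite('pics/ab.png',np.vstack([cv2.resize(a,(400,300)),cv2.resize(b,(400,300))]))
print(ctrl.get_state())
E
```

```text
pics
{'fx': 411.8026194961858, 'fy': 411.8026194961858, 'cx': 256.2124291062654, 'cy': 203.97979396291808, 'eye': array([1154.90698808,  887.48531774,  781.91123395]), 'rotation': array([0.97991358, 0.01600746, 2.61180141])} {'fx': 349.48664578510346, 'fy': 349.48664578510346, 'cx': 260.4821886592597, 'cy': 195.0260199992887, 'eye': array([525.45638563, 796.47526248, 708.32368308]), 'rotation': array([ 0.88513123,  0.01295178, -2.99016088])}
{'clock': 0.1, 'q': array([-1.24000290e+00,  3.20207848e-01,  1.56555014e+00, -1.82312108e-05,
        1.25740062e+00, -1.99968629e-02]), 'joint_vel': array([-0.00063562, -0.00033189, -0.00361433, -0.00222668,  0.00051429,
        0.0011242 ]), 'joint_torque': array([ 3.98797802e-04, -4.13334346e+01, -2.32510865e+01,  7.30122020e-02,
        4.22905257e-02, -5.64320771e-05]), 'eef_pos': array([ 197.44289068, -539.55609382,  213.21859311]), 'tool_rot': array([-3.14002667e+00, -1.39810535e-05,  3.50795912e-01]), 'ft_force': array([ 0.18898506, -0.16085458, -0.03604281]), 'moment': array([0.02036359, 0.0180858 , 0.06259862]), 'grasp_force': 0.0, 'grip_width': 91.396342275521}
```

View pics/a.png

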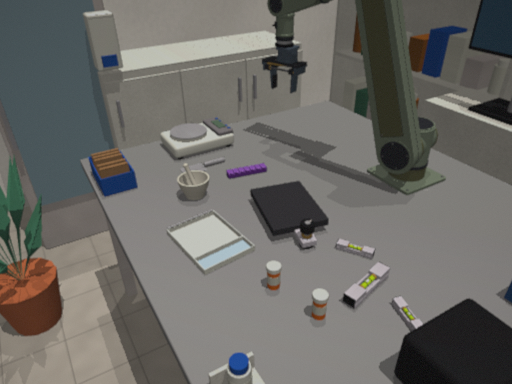

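View pics/b.png

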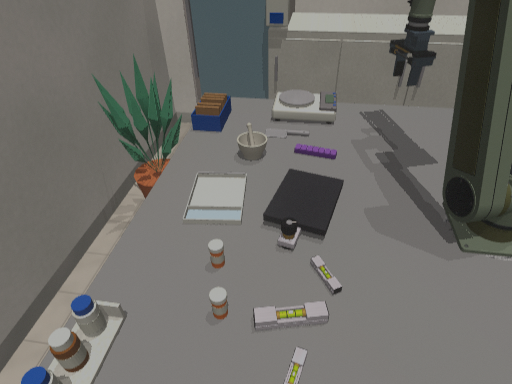

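The scene view shows the knob at (306,228) and the slab at (288,208). There are three level candidates: A at (355,248), B at (367,284) and C at (408,314). In the side view they are at (326,274), (290,315) and (296,370). Next I'll measure their lengths.

```bash
cat >> h.py <<'E'
from scipy.spatial.transform import Rotation as Ro
_g=ctrl.get_calibration
def _cal(n):
    c=dict(_g(n)); c['rotation']=Ro.from_euler('xyz',np.array(c['rotation'])).as_matrix() if np.size(c['rotation'])==3 else c['rotation']; return c
class _C:
    def __getattr__(s,k): return _cal if k=='get_calibration' else getattr(_c0,k)
_c0=ctrl; ctrl=_C()
def tri(c1,p1,c2,p2):
    e1,d1=ray(c1,*p1); e2,d2=ray(c2,*p2); d1/=np.linalg.norm(d1); d2/=np.linalg.norm(d2)
    t=np.linalg.lstsq(np.c_[d1,-d2],e2-e1,rcond=None)[0]; a=e1+t[0]*d1; b=e2+t[1]*d2; return (a+b)/2,np.linalg.norm(a-b)
E
python3 - <<'E'
from h import *
a=cv2.imread('pics/a.png'); b=cv2.imread('pics/b.png'); c=ctrl.get_calibration('scene'); d=ctrl.get_calibration('side')
for n,p,q in [('A',(355,248),(326,274)),('B',(367,284),(290,315)),('C',(408,314),(296,370)),('knob',(306,223),(289,224))]:
    print(n,*tri(c,p,d,q))
# levels: yellow-green vial mask; light body mask
for nm,im,k in [('scene',a,c),('side',b,d)]:
    h=cv2.cvtColor(im,cv2.COLOR_BGR2HSV)
    m=cv2.inRange(h,(25,100,90),(45,255,255)); m=cv2.dilate(m,np.ones((5,5)))
    n,l,s,ce=cv2.connectedComponentsWithStats(m)
    for i in range(1,n):
        if s[i,4]>40: print(nm,'vial',s[i],ce[i],plane(k,*ce[i],23.5))
    m=cv2.inRange(h,(0,0,0),(180,110,62)); m=cv2.morphologyEx(m,cv2.MORPH_OPEN,np.ones((3,3)))
    n,l,s,ce=cv2.connectedComponentsWithStats(m)
    for i in range(1,n):
        if 1500<s[i,4]<9000: 
            cn=max(cv2.findContours((l==i).astype('u1'),0,2)[0],key=cv2.contourArea); print(nm,'dark',s[i],cv2.approxPolyDP(cn,4,True).reshape(-1,2).tolist())
A=cv2.resize(a[195:345,280:440],None,fx=4.,fy=4.,interpolation=cv2.INTER_CUBIC)[:,:640]; cv2.imwrite('pics/c1.png',A)
B=cv2.resize(b[165:365,200:360],None,fx=3.,fy=3.,interpolation=cv2.INTER_CUBIC); cv2.imwrite('pics/c2.png',B)
E
```

```text
A [456.67561218 235.26865831   9.75344414] 0.9308596051834155
B [534.63737674 366.47358144  18.55434127] 0.3184043249554372
C [512.62686315 482.0502642    9.57387183] 6.542436375940328
knob [559.40086205 133.5115404   72.61556944] 5.185989589792809
scene vial [347 243  16   9 114] [354.47368421 246.99122807] [467.14185357 242.13151768  23.5       ]
scene vial [359 273  19  17 208] [367.97596154 280.95673077] [529.01451007 363.19641118  23.5       ]
scene vial [401 306  15  16 155] [407.81290323 313.59354839] [524.50855771 491.87595256  23.5       ]
scene dark [ 355    0   71  182 6381] [[356, 0], [368, 87], [362, 94], [356, 92], [361, 101], [355, 101], [355, 107], [365, 115], [370, 100], [373, 125], [378, 127], [377, 154], [389, 175], [403, 181], [419, 179], [425, 165], [416, 167], [402, 144], [387, 140], [400, 138], [410, 144], [389, 0]]
scene dark [ 251  182   77   54 2749] [[299, 182], [251, 190], [272, 235], [297, 227], [309, 234], [327, 223]]
scene dark [ 394  299  118   85 7674] [[511, 328], [466, 299], [405, 335], [395, 377], [402, 383], [511, 383]]
side vial [319 264  13  17 151] [324.80794702 272.17880795] [460.93940535 241.77800461  23.5       ]
side vial [277 307  28  13 305] [290.73114754 313.32131148] [533.35377849 365.06798779  23.5       ]
side vial [287 363  14  21 210] [293.43809524 373.13333333] [517.4867334  491.35779441  23.5       ]
side dark [ 264  170   79   66 3556] [[289, 170], [264, 220], [280, 224], [287, 235], [297, 226], [324, 235], [342, 181]]
```

View pics/c1.png

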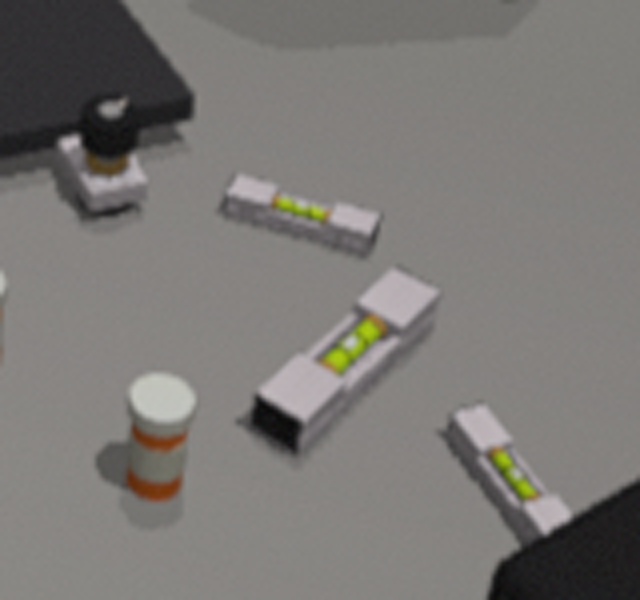

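View pics/c2.png

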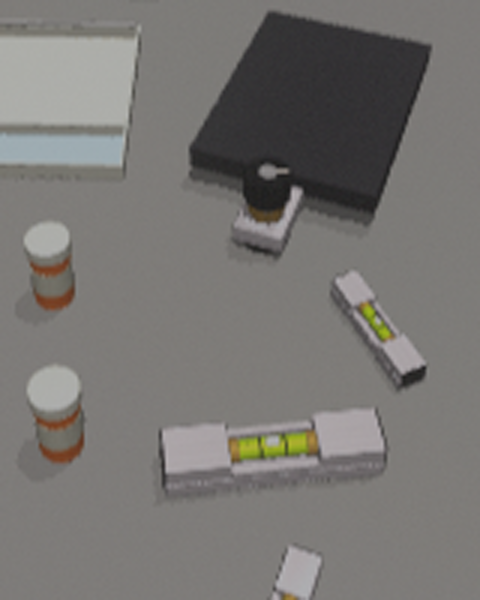

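Run:
```python
from h import *
c=ctrl.get_calibration('scene'); d=ctrl.get_calibration('side')
f1=lambda u,v:(280+u/4,195+v/4); f2=lambda u,v:(200+u/3,165+v/3)
P=lambda k,f,u,v,z: plane(k,*f(u,v),z)[:2]
for n,k,f,L in [('scene',c,f1,[(258,385),(305,412),(440,295),(398,268)]),('side',d,f2,[(160,432),(165,470),(384,443),(380,408)])]:
    Q=np.array([P(k,f,*p,34) for p in L]); v=(Q[2]+Q[3]-Q[0]-Q[1])/2
    print('B',n,Q.round(),Q.mean(0),np.linalg.norm(v),np.degrees(np.arctan2(v[1],v[0])),np.linalg.norm(Q[1]-Q[0]),np.linalg.norm(Q[2]-Q[3]))
Q=np.array([P(d,f2,*p,48) for p in [(270,12),(430,45),(378,193),(190,150)]]); print('slab side',Q.round(),Q.mean(0),[np.linalg.norm(Q[i]-Q[i-1]) for i in range(4)],np.degrees(np.arctan2(*(Q[2]+Q[3]-Q[0]-Q[1])[::-1])))
Q=np.array([plane(c,*p,48)[:2] for p in [(251,188),(298,182),(327,218),(278,229.5)]]); print('slab scene',Q.round(),Q.mean(0),[np.linalg.norm(Q[i]-Q[i-1]) for i in range(4)])
print('knob', P(c,f1,110,104,82),P(d,f2,266,172,82), tri(c,f1(110,104),d,f2(266,172)))
# A,C lengths
for n,L in [('A',[(235,180),(378,215)]),('C',[(465,408),(552,510)])]:
    print(n,np.linalg.norm(P(c,f1,*L[0],20)-P(c,f1,*L[1],20)))
```

```text
B scene [[612. 367.]
 [602. 399.]
 [457. 367.]
 [462. 333.]] [533.25788029 366.53581286] 151.00020687709087 -167.32965538380412 33.26859419863312 33.816736278898006
B side [[615. 373.]
 [606. 402.]
 [454. 359.]
 [457. 330.]] [532.99480899 365.85927095] 160.8155200956291 -164.41674918127543 30.510875438831025 28.963285640621486
slab side [[ 580. -146.]
 [ 410. -109.]
 [ 462.  118.]
 [ 635.   86.]] [521.46248196 -12.79461058] [np.float64(238.40696657501027), np.float64(174.64160945418976), np.float64(233.18800048891316), np.float64(176.05121158099487)] 76.96670658022387
slab scene [[ 578. -156.]
 [ 420. -104.]
 [ 468.  116.]
 [ 626.   87.]] [522.85018234 -14.47376825] [np.float64(247.17924689988453), np.float64(166.3342577791358), np.float64(225.69749565794646), np.float64(160.24415983961552)]
knob [556.45870276 134.19116523] [560.13555071 140.94692379] (array([560.12937502, 140.45616278,  84.69684878]), np.float64(4.579011256742463))
A 103.07291238385578
C 84.06754106062039
```

B is about 160 × 34 mm, A is about 103 long and C about 84 long, so B is the level meant. The enlarged crops confirm it, with B at side pixel (290,315). B's centre is near (533,366) and its axis lies at about 14.5°. The slab centre is near (521.5,-13.5) with its axis at 77°. That puts the knob at (557.5,142), and triangulation gives (560,140), which agrees. Next I'll move above B and look with the wrist camera.

{"method": "move_arm", "body": {"targets": [[0.35,0.945,0,0,91],[0.35,0.945,0,0,91],[0.35,0.945,0,0,91],[0.35,0.945,0,0,91],[0.35,0.945,0,0,91]]}}

```text
clock: 0.52
eef_pos: [250.2, -396.6, 213.5]
tool_rot: [-3.141, 0.0, 0.35]
ft_force: [0.2, 0.6, 0.9]
grip_width: 90.8
grasp_force: 0.0
```

{"method": "move_arm", "body": {"targets": [[0.35,0.945,0,0,91],[0.35,0.945,0,0,91],[0.35,0.945,0,0,91],[0.35,0.945,0,0,91],[0.35,0.945,0,0,91]]}}

```text
clock: 0.93
eef_pos: [302.6, -254.9, 213.7]
tool_rot: [-3.141, 0.0, 0.35]
ft_force: [0.3, -0.3, 0.4]
grip_width: 90.5
grasp_force: 0.0
```

{"method": "move_arm", "body": {"targets": [[0.35,0.945,0,0,91],[0.35,0.945,0,0,91],[0.35,0.945,0,0,91],[0.35,0.945,0,0,91],[0.35,0.945,0,0,91]]}}

```text
clock: 1.35
eef_pos: [355.0, -113.2, 213.8]
tool_rot: [-3.142, 0.0, 0.351]
ft_force: [-0.5, 0.6, 0.6]
grip_width: 91.0
grasp_force: 0.0
```

{"method": "move_arm", "body": {"targets": [[0.35,0.945,0,0,91],[0.35,0.945,0,0,91],[0.35,0.945,0,0,91],[0.35,0.945,0,0,91],[0.35,0.945,0,0,91]]}}

```text
clock: 1.77
eef_pos: [407.5, 28.5, 213.8]
tool_rot: [3.141, 0.0, 0.351]
ft_force: [1.1, -0.3, -0.0]
grip_width: 91.0
grasp_force: 0.0
```

{"method": "move_arm", "body": {"targets": [[0.35,0.945,0,0,91],[0.35,0.945,0,0,91],[0.35,0.945,0,0,91],[0.35,0.945,0,0,91],[0.35,0.945,0,0,91]]}}

```text
clock: 2.18
eef_pos: [460.1, 170.2, 213.6]
tool_rot: [3.141, 0.001, 0.351]
ft_force: [-0.1, 0.2, 0.0]
grip_width: 91.1
grasp_force: 0.0
```

{"method": "move_arm", "body": {"targets": [[0.35,0.945,0,0,91],[0.35,0.945,0,0,91],[0.35,0.945,0,0,91],[0.35,0.945,0,0,91],[0.35,0.945,0,0,91]]}}

```text
clock: 2.6
eef_pos: [512.6, 311.9, 213.4]
tool_rot: [3.141, 0.001, 0.351]
ft_force: [-0.2, -0.1, -0.3]
grip_width: 91.0
grasp_force: 0.0
```

{"method": "move_arm", "body": {"targets": [[0.35,0.945,0,-0.7,91],[0.35,0.945,0,-0.7,91],[0,0,0,0,91],[0,0,0,0,91],[0,0,0,0,91]]}}

```text
clock: 3.02
eef_pos: [533.1, 366.6, 213.3]
tool_rot: [3.14, 0.002, 0.254]
ft_force: [0.2, -0.7, 0.7]
grip_width: 91.1
grasp_force: 0.0
```

Run:
```python
from h import *
s=ctrl.get_state(); print(s['clock'],s['eef_pos'],s['tool_rot'],s['ft_force'])
w,c=snap('wrist','w1.png'); print(c)
h=cv2.cvtColor(w,cv2.COLOR_BGR2HSV); m=cv2.dilate(cv2.inRange(h,(25,100,90),(45,255,255)),np.ones((5,5)))
n,l,st,ce=cv2.connectedComponentsWithStats(m)
for i in range(1,n):
    if st[i,4]>40:
        p=np.argwhere(l==i)[:,::-1]; W=np.array([plane(c,*q,23.5,True)[:2] for q in p[::5]]); e,V=np.linalg.eigh(np.cov(W.T)); print(st[i],ce[i],plane(c,*ce[i],23.5,True),np.degrees(np.arctan2(V[1,1],V[0,1])))
```

```text
3.0167 [533.05690425 366.58688068 213.25851074] [3.14047436e+00 1.80706835e-03 2.53676825e-01] [ 0.17729786 -0.65348976  0.65448604]
{'fx': 297.3186396354542, 'fy': 297.3186396354542, 'cx': 258.2535604794212, 'cy': 194.425026260717, 'eye': array([607.72758482, 385.2334265 , 385.1042262 ]), 'rotation': array([[ 0.25058652,  0.93192444,  0.26215115],
       [-0.96809362,  0.2409248 ,  0.06892016],
       [ 0.00106967, -0.27105732,  0.96256261]])}
[149 153  29  21 337] [163.14243323 162.5727003 ] [519.72458543 487.15409796  23.5       ] 77.7424311234381
[254 154  14  45 620] [260.49516129 175.95967742] [533.03523434 362.62102985  23.5       ] -165.41697815517566
[322 246  10  11 106] [326.64150943 251.09433962] [454.24759114 247.67931057  23.5       ] -148.30531715595905
```

View pics/w1.png

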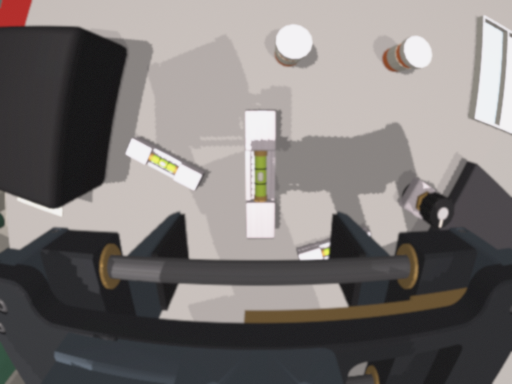

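B is confirmed under the gripper, with its vial at wrist pixel (260,176), its axis at 14.6° and its centre near (533,364). I'll descend and grip it.

{"method": "move_arm", "body": {"targets": [[0,-0.05,-0.95,0,80],[0,0,-0.95,0,80],[0,0,-0.95,0,80],[0,0,-0.95,0,80],[0,0,-0.95,0,80]], "squeeze": 20}}

```text
clock: 3.48
eef_pos: [533.4, 364.2, 71.0]
tool_rot: [3.142, -0.001, 0.252]
ft_force: [-0.1, 0.3, 0.6]
grip_width: 80.3
grasp_force: 0.0
```

{"method": "move_arm", "body": {"targets": [[0,0,-0.95,0,80],[0,0,-0.8,0,80],[0,0,-0.36,0,80],[0,0,0,0,80],[0,0,0,0,80]]}}

```text
clock: 3.9
eef_pos: [533.9, 365.3, 8.9]
tool_rot: [-3.142, -0.0, 0.252]
ft_force: [-0.6, 0.5, 1.0]
grip_width: 79.9
grasp_force: 0.0
```

{"method": "move_arm", "body": {"targets": [[0,0,0,0,30],[0,0,0,0,30],[0,0,0,0,30],[0,0,0,0,30],[0,0,0,0,30]], "squeeze": 20}}

```text
clock: 4.32
eef_pos: [533.9, 365.9, 8.9]
tool_rot: [-3.141, -0.001, 0.253]
ft_force: [0.6, -0.2, -0.5]
grip_width: 49.5
grasp_force: 0.0
```

{"method": "move_arm", "body": {"targets": [[0,0,0,0,30],[0,0,0,0,30],[0,0,0,0,30],[0,0,0.1,0,30],[0,0,0,0,30]]}}

```text
clock: 4.73
eef_pos: [533.2, 365.7, 10.8]
tool_rot: [-3.142, 0.001, 0.253]
ft_force: [-0.4, -0.5, -3.6]
grip_width: 36.0
grasp_force: 20.0
```

Gripped at 36 mm. I'll lift it, carry it to the slab and turn it 62.5°.

{"method": "move_arm", "body": {"targets": [[0,0,0.8,0,30],[0,0,0.8,0,30],[0,0,0.8,0,30],[0,0,0.8,0,30],[0,0,0.8,0,30]]}}

```text
clock: 5.15
eef_pos: [532.9, 365.5, 131.4]
tool_rot: [3.141, 0.002, 0.253]
ft_force: [0.5, 0.0, -4.0]
grip_width: 36.5
grasp_force: 20.0
```

{"method": "move_arm", "body": {"targets": [[-0.026,-0.84,0,1,30],[-0.026,-0.84,0,1,30],[-0.026,-0.84,0,1,30],[-0.026,-0.84,0,1,30],[-0.026,-0.84,0,1,30]]}}

```text
clock: 5.57
eef_pos: [528.9, 238.6, 130.4]
tool_rot: [-3.141, 0.001, 0.606]
ft_force: [0.6, -0.7, -4.2]
grip_width: 36.0
grasp_force: 20.0
```

{"method": "move_arm", "body": {"targets": [[-0.026,-0.84,0,1,30],[-0.026,-0.84,0,1,30],[-0.026,-0.84,0,1,30],[-0.026,-0.84,0,1,30],[-0.026,-0.84,0,1,30]]}}

```text
clock: 5.98
eef_pos: [525.0, 112.6, 130.6]
tool_rot: [-3.141, 0.001, 0.955]
ft_force: [0.9, 0.4, -4.6]
grip_width: 36.2
grasp_force: 20.0
```

{"method": "move_arm", "body": {"targets": [[-0.026,-0.84,0,1,30],[-0.026,-0.84,0,1,30],[-0.026,-0.84,0,1,30],[-0.026,-0.84,0,1,30],[-0.026,-0.84,0,1,30]]}}

```text
clock: 6.4
eef_pos: [521.2, -13.3, 130.6]
tool_rot: [-3.14, -0.0, 1.304]
ft_force: [-0.6, 0.5, -4.3]
grip_width: 36.1
grasp_force: 20.0
```

{"method": "move_arm", "body": {"targets": [[0,0,-0.6,0.6,30],[0,0,-0.6,0,30],[0,0,-0.5,0,30],[0,0,-0.3,0,30],[0,0,0,0,30]]}}

```text
clock: 6.82
eef_pos: [520.0, -12.1, 68.9]
tool_rot: [-3.136, 0.001, 1.342]
ft_force: [-0.5, -0.0, -4.3]
grip_width: 35.8
grasp_force: 20.0
```

Run:
```python
from h import *
s=ctrl.get_state(); print(s['clock'],s['eef_pos'],s['tool_rot'],s['ft_force'])
a,c=snap('scene','a2.png'); b,d=snap('side','b2.png')
A=cv2.resize(a[130:280,200:360],(640,600),interpolation=cv2.INTER_CUBIC);B=cv2.resize(b[100:300,210:370],(480,600),interpolation=cv2.INTER_CUBIC)
cv2.imwrite('pics/ab2.png',cv2.resize(np.hstack([A,B]),(800,429)))
```

```text
6.8167 [520.02389528 -12.12827234  68.93104172] [-3.13647347e+00  7.91415399e-04  1.34201935e+00] [-0.45251914 -0.01685789 -4.25463788]
```

View pics/ab2.png

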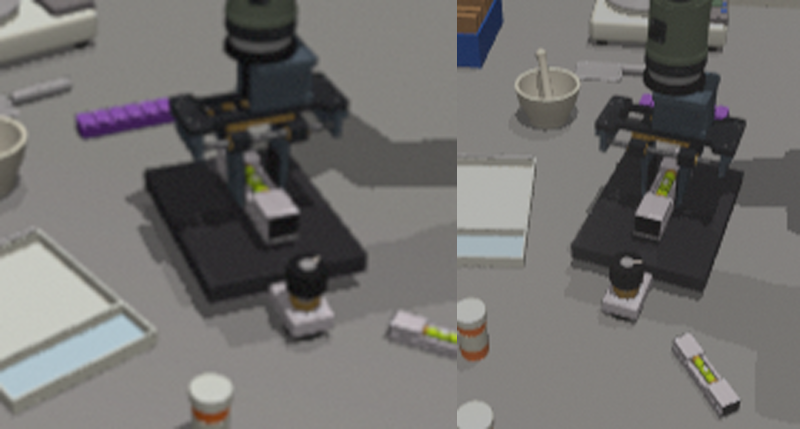

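The level hangs over the middle of the slab and points at the knob (left view: level at (270,205), knob at (305,275)). I'll lower it gently.

{"method": "move_arm", "body": {"targets": [[0,0,-0.1,0,30],[0,0,-0.1,0,30],[0,0,-0.1,0,30],[0,0,0,0,30]]}}

```text
clock: 7.25
eef_pos: [521.7, -12.2, 61.9]
tool_rot: [-3.141, 0.0, 1.342]
ft_force: [-0.9, -0.1, -3.2]
grip_width: 36.3
grasp_force: 20.0
```

{"method": "move_arm", "body": {"targets": [[0,0,-0.05,0,30],[0,0,-0.05,0,30],[0,0,0,0,30]]}}

```text
clock: 7.5
eef_pos: [521.8, -12.3, 59.0]
tool_rot: [-3.141, 0.0, 1.342]
ft_force: [0.0, -0.0, -4.2]
grip_width: 36.1
grasp_force: 20.0
```

{"method": "move_arm", "body": {"targets": [[0,0,-0.05,0,30],[0,0,0,0,30]]}}

```text
clock: 7.67
eef_pos: [521.8, -12.3, 57.5]
tool_rot: [-3.141, 0.0, 1.342]
ft_force: [0.1, 0.6, -4.8]
grip_width: 35.9
grasp_force: 20.0
```

{"method": "move_arm", "body": {"targets": [[0,0,-0.03,0,30],[0,0,0,0,30]]}}

```text
clock: 7.83
eef_pos: [521.9, -12.3, 56.7]
tool_rot: [-3.142, 0.0, 1.342]
ft_force: [0.1, 0.0, -4.5]
grip_width: 35.4
grasp_force: 20.0
```

{"method": "move_arm", "body": {"targets": [[0,0,-0.03,0,30],[0,0,0,0,30]]}}

```text
clock: 8.0
eef_pos: [522.0, -12.2, 56.1]
tool_rot: [3.141, -0.0, 1.342]
ft_force: [-0.3, 0.9, -3.8]
grip_width: 36.1
grasp_force: 20.0
```

{"method": "move_arm", "body": {"targets": [[0,0,-0.03,0,30],[0,0,0,0,30]]}}

```text
clock: 8.17
eef_pos: [522.1, -12.2, 56.0]
tool_rot: [3.141, -0.0, 1.342]
ft_force: [-2.2, 0.2, 4.3]
grip_width: 36.1
grasp_force: 20.0
```

{"method": "move_arm", "body": {"targets": [[0,0,0,0,60],[0,0,0,0,60],[0,0,0,0,60],[0,0,0,0,60],[0,0,0,0,60]]}}

```text
clock: 8.58
eef_pos: [522.1, -12.3, 55.0]
tool_rot: [3.141, -0.0, 1.342]
ft_force: [-0.1, 0.5, 0.8]
grip_width: 60.0
grasp_force: 0.0
```

{"method": "move_arm", "body": {"targets": [[0,0,0.5,0,60],[0,0,0.7,0,60],[0,0,0.7,0,60],[0,0,0,0,60],[0,0,0,0,60]]}}

```text
clock: 9.0
eef_pos: [522.7, -12.3, 112.8]
tool_rot: [3.139, -0.0, 1.342]
ft_force: [-0.1, 0.9, 0.2]
grip_width: 60.1
grasp_force: 0.0
```

{"method": "move_arm", "body": {"targets": [[0,0,0,0,60],[0,0,0,0,60],[0,0,0,0,60],[0,0,0,0,60],[0,0,0,0,60]]}}

```text
clock: 9.42
eef_pos: [521.6, -12.3, 111.4]
tool_rot: [-3.141, 0.0, 1.342]
ft_force: [-0.1, -0.7, 0.1]
grip_width: 60.1
grasp_force: 0.0
```

{"method": "move_arm", "body": {"targets": [[0,0,0,0,60],[0,0,0,0,60],[0,0,0,0,60],[0,0,0,0,60],[0,0,0,0,60]]}}

```text
clock: 9.83
eef_pos: [521.9, -12.3, 112.0]
tool_rot: [3.142, -0.0, 1.342]
ft_force: [-0.2, 0.6, 0.0]
grip_width: 60.0
grasp_force: 0.0
```

```bash
cat >> h.py <<'E'
def look(f):
    s=ctrl.get_state(); print(s['clock'],s['eef_pos'],s['tool_rot'],s['ft_force'])
    w,c=snap('wrist',f)
    # rectify: plane z=71.5 (vial axis) in slab axes about (521.5,-13.5), 8 px/mm
    a=np.radians(77); ux=np.array([np.cos(a),np.sin(a)]); uy=np.array([-ux[1],ux[0]])
    X,Y=np.meshgrid(np.linspace(-50,50,801),np.linspace(25,-25,401))
    P=np.c_[521.5+X.ravel()*ux[0]+Y.ravel()*uy[0],-13.5+X.ravel()*ux[1]+Y.ravel()*uy[1],np.full(X.size,71.5)]
    q=(P-c['eye'])@c['rotation']; r=np.hypot(q[:,0],q[:,1]); k=np.arctan2(r,-q[:,2])/r
    u=(c['cx']+c['fx']*q[:,0]*k).reshape(X.shape).astype('f4'); v=(c['cy']-c['fy']*q[:,1]*k).reshape(X.shape).astype('f4')
    R=cv2.remap(w,u,v,cv2.INTER_CUBIC); cv2.imwrite('pics/r_'+f,R); return R
E
python3 - <<'E'
from h import *
R=look('w2.png')
w=cv2.imread('pics/w2.png')
cv2.imwrite('pics/v2.png',np.vstack([cv2.resize(w,(400,300)),cv2.resize(R,(600,300))[:,:400]]) if 0 else np.vstack([cv2.copyMakeBorder(cv2.resize(w,(250,188)),0,0,0,551,0),R]))
E
```

```text
9.8333 [521.9058179  -12.30419955 111.9684291 ] [ 3.14150051e+00 -1.92803632e-05  1.34209805e+00] [-0.19810481  0.55297576  0.02357133]
```

View pics/v2.png

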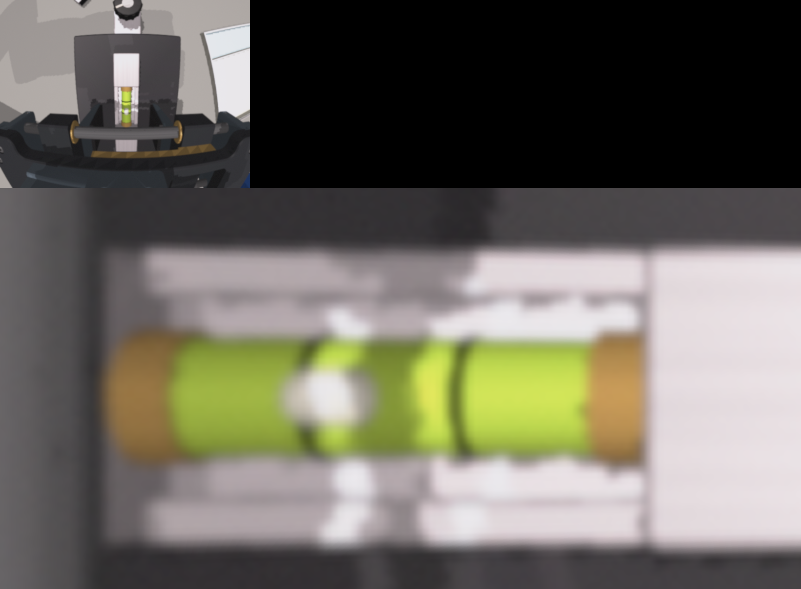

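The level lies on the slab with the vial in view. In the rectified crop the rings are at columns 305 and 460 (midpoint 383) and the bubble is around 329, towards the end away from the knob. It may still be drifting, so I'll read it again.

{"method": "move_arm", "body": {"targets": [[0,0,0,0,60],[0,0,0,0,60],[0,0,0,0,60],[0,0,0,0,60],[0,0,0,0,60]]}}

```text
clock: 10.3
eef_pos: [521.9, -12.3, 112.0]
tool_rot: [3.141, -0.0, 1.342]
ft_force: [-0.0, -1.1, -0.5]
grip_width: 60.0
grasp_force: 0.0
```

{"method": "move_arm", "body": {"targets": [[0,0,0,0,60],[0,0,0,0,60],[0,0,0,0,60],[0,0,0,0,60],[0,0,0,0,60]]}}

```text
clock: 10.72
eef_pos: [521.9, -12.3, 112.0]
tool_rot: [3.142, 0.0, 1.342]
ft_force: [-0.3, -0.8, -0.4]
grip_width: 60.3
grasp_force: 0.0
```

```bash
cat >> h.py <<'E'
def bub(R):
    h=cv2.cvtColor(R,cv2.COLOR_BGR2HSV)
    g=cv2.inRange(h,(25,90,40),(45,255,255)); ys,xs=np.nonzero(g); y0=np.median(ys); x0,x1=np.percentile(xs,[.5,99.5])
    S=h[int(y0)-16:int(y0)+16,:,1].mean(0); i=np.arange(int(x0)+10,int(x1)-10); b=i[S[i]<120]
    print('tube',x0,x1,'row',y0,'bubble',(b.min(),b.max()) if len(b) else None)
    e=[]
    for dy in (-48,48):
        V=h[int(y0)+dy-4:int(y0)+dy+4,:,2].mean(0); print('dark cols',dy,[int(k) for k in i[1:-1] if V[k]<V[k-1] and V[k]<=V[k+1] and V[k]<V[max(0,k-16):k+17].mean()-15])
E
python3 - <<'E'
from h import *
bub(cv2.imread('pics/r_w2.png')); bub(look('w3.png'))
E
```

```text
tube 170.0 588.0 row 209.0 bubble (np.int64(277), np.int64(380))
dark cols -48 [309, 462]
dark cols 48 [308, 461]
10.7167 [521.89025812 -12.31093434 111.969992  ] [3.14153398e+00 1.13644345e-05 1.34209424e+00] [-0.33400188 -0.77071102 -0.39253833]
tube 170.0 588.0 row 209.0 bubble (np.int64(277), np.int64(379))
dark cols -48 [309, 462]
dark cols 48 [309, 461]
```

The bubble is settled. It stands at −5.4 mm after correcting for parallax, so about +1.8 rad clockwise is needed, or 103–106°. I'll go above the knob with a 53° pre-turn.

{"method": "move_arm", "body": {"targets": [[0.2,0.85,0,1,60],[0.2,0.85,0,1,60],[0.2,0.85,0,1,60],[0.2,0.85,0,1,60],[0.2,0.85,0,1,60]]}}

```text
clock: 11.18
eef_pos: [552.1, 116.4, 112.0]
tool_rot: [3.141, 0.0, 1.694]
ft_force: [-0.0, -0.4, 0.7]
grip_width: 60.2
grasp_force: 0.0
```

{"method": "move_arm", "body": {"targets": [[0.22,0.87,0,1,60],[0,0,0,1,60],[0,0,0,1,60],[0,0,0,1,60],[0,0,0,1,60]]}}

```text
clock: 11.6
eef_pos: [558.5, 141.7, 111.8]
tool_rot: [-3.141, -0.0, 2.044]
ft_force: [-0.1, 0.1, 0.9]
grip_width: 59.7
grasp_force: 0.0
```

{"method": "move_arm", "body": {"targets": [[0,0,0,1,60],[0,0,0,1,60],[0,0,0,1,60],[0,0,0,0,60],[0,0,0,0,60]]}}

```text
clock: 12.02
eef_pos: [558.5, 141.3, 111.9]
tool_rot: [3.142, -0.0, 2.248]
ft_force: [1.1, -0.7, 0.2]
grip_width: 59.9
grasp_force: 0.0
```

Run:
```python
from h import *
s=ctrl.get_state(); print(s['clock'],s['eef_pos'],s['tool_rot'],s['q'][5])
w,c=snap('wrist','w4.png')
K=np.array([558.5,141.5]);X,Y=np.meshgrid(np.linspace(-60,60,601),np.linspace(50,-50,501))
P=np.c_[K[0]+X.ravel(),K[1]+Y.ravel(),np.full(X.size,82.)]
q=(P-c['eye'])@c['rotation']; r=np.hypot(q[:,0],q[:,1]); k=np.arctan2(r,-q[:,2])/r
u=(c['cx']+c['fx']*q[:,0]*k).reshape(X.shape).astype('f4'); v=(c['cy']-c['fy']*q[:,1]*k).reshape(X.shape).astype('f4')
R=cv2.remap(w,u,v,cv2.INTER_CUBIC); cv2.circle(R,(300,250),100,(0,0,255),1); cv2.imwrite('pics/k.png',cv2.resize(R,None,fx=.8,fy=.8))
```

```text
12.0167 [558.4904598  141.30882727 111.94117523] [ 3.14157041e+00 -3.22232160e-05  2.24797115e+00] -0.44936594257016815
```

View pics/k.png

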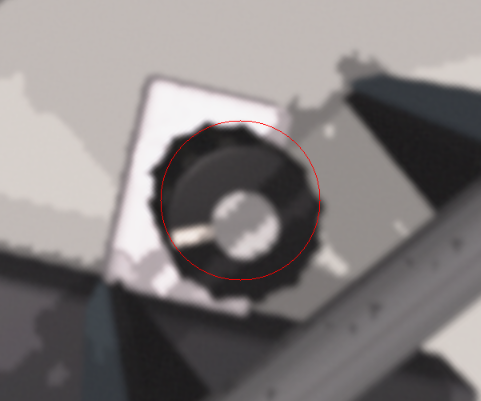

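The knob's white mark is at (195,236) and its disc centre near (242,220), which is about 4–5 mm towards −y of my guess. Averaging this with the earlier triangulation, I'll take (558.5,139). I'll shift, descend and grip.

{"method": "move_arm", "body": {"targets": [[0,-0.08,-0.5,0,60],[0,0,-0.5,0,60],[0,0,-0.5,0,60],[0,0,-0.4,0,60],[0,0,0,0,60]]}}

```text
clock: 12.48
eef_pos: [556.7, 138.5, 52.6]
tool_rot: [-3.137, -0.002, 2.249]
ft_force: [-0.6, -0.2, 0.6]
grip_width: 59.9
grasp_force: 0.0
```

{"method": "move_arm", "body": {"targets": [[0,0,0,0,36],[0,0,0,0,36],[0,0,0,0,36],[0,0,0,0,36],[0,0,0,0,36]], "squeeze": 25}}

```text
clock: 12.9
eef_pos: [557.5, 137.7, 55.8]
tool_rot: [-3.139, 0.001, 2.25]
ft_force: [-3.6, -3.4, 4.6]
grip_width: 39.8
grasp_force: 25.0
```

Gripped at 39.8 mm. The small side force says the knob is slightly towards −x and −y, so I'll correct for that and turn clockwise.

{"method": "move_arm", "body": {"targets": [[-0.03,-0.03,0,0,36],[0,0,0,-0.5,36],[0,0,0,-0.8,36],[0,0,0,-0.8,36],[0,0,0,-0.8,36]]}}

```text
clock: 13.32
eef_pos: [557.8, 137.9, 55.9]
tool_rot: [3.141, 0.0, 2.045]
ft_force: [-1.6, -1.4, 2.4]
grip_width: 39.6
grasp_force: 25.0
```

{"method": "move_arm", "body": {"targets": [[0,0,0,-0.8,36],[0,0,0,-0.8,36],[0,0,0,-0.8,36],[0,0,0,-0.8,36],[0,0,0,-0.8,36]]}}

```text
clock: 13.73
eef_pos: [558.2, 138.0, 56.0]
tool_rot: [3.14, 0.0, 1.765]
ft_force: [-0.2, -1.4, 3.0]
grip_width: 39.6
grasp_force: 25.0
```

{"method": "move_arm", "body": {"targets": [[0,0,0,-0.95,36],[0,0,0,-0.95,36],[0,0,0,-0.95,36],[0,0,0,-0.95,36],[0,0,0,-0.95,36]]}}

```text
clock: 14.15
eef_pos: [558.8, 138.0, 56.1]
tool_rot: [3.138, -0.001, 1.433]
ft_force: [1.1, -1.7, 2.5]
grip_width: 39.6
grasp_force: 25.0
```

{"method": "move_arm", "body": {"targets": [[0,0,0,-0.95,36],[0,0,0,-0.95,36],[0,0,0,-0.95,36],[0,0,0,-0.95,36],[0,0,0,-0.95,36]]}}

```text
clock: 14.57
eef_pos: [559.4, 137.9, 56.3]
tool_rot: [3.138, -0.002, 1.102]
ft_force: [1.5, -2.2, 2.5]
grip_width: 39.9
grasp_force: 25.0
```

{"method": "move_arm", "body": {"targets": [[0,0,0,-0.95,36],[0,0,0,-0.95,36],[0,0,0,-0.95,36],[0,0,0,-0.95,36],[0,0,0,-0.95,36]]}}

```text
clock: 14.98
eef_pos: [559.9, 137.5, 56.4]
tool_rot: [3.137, -0.004, 0.77]
ft_force: [1.4, -5.0, 2.6]
grip_width: 39.6
grasp_force: 25.0
```

{"method": "move_arm", "body": {"targets": [[0,0,0,-0.95,36],[0,0,0,-0.95,36],[0,0,0,-0.95,36],[0,0,0,-0.95,36],[0,0,0,0,36]]}}

```text
clock: 15.4
eef_pos: [560.2, 137.1, 56.5]
tool_rot: [3.138, -0.005, 0.506]
ft_force: [2.3, -5.5, 3.2]
grip_width: 39.2
grasp_force: 25.0
```

{"method": "move_arm", "body": {"targets": [[0,0,0,0,60],[0,0,0,0,60],[0,0,0,0,60],[0,0,0.6,0,60],[0,0,0.7,0,60]]}}

```text
clock: 15.82
eef_pos: [556.1, 138.1, 92.8]
tool_rot: [-3.14, 0.004, 0.508]
ft_force: [-0.3, 0.2, 0.2]
grip_width: 59.9
grasp_force: 0.0
```

{"method": "move_arm", "body": {"targets": [[0,0,0.6,1,60],[0,0,0,1,60],[0,0,0,1,60],[0,0,0,1,60],[-0.2,-0.83,0,1,60]]}}

```text
clock: 16.23
eef_pos: [552.9, 116.2, 112.2]
tool_rot: [3.141, -0.004, 0.864]
ft_force: [1.4, 0.1, 0.3]
grip_width: 60.0
grasp_force: 0.0
```

{"method": "move_arm", "body": {"targets": [[-0.2,-0.83,0,1,60],[-0.2,-0.83,0,1,60],[-0.2,-0.83,0,1,60],[-0.2,-0.83,0,1,60],[-0.2,-0.85,0,1,60]]}}

```text
clock: 16.65
eef_pos: [521.2, -12.6, 112.0]
tool_rot: [3.141, -0.001, 1.21]
ft_force: [0.6, 0.3, -0.6]
grip_width: 59.7
grasp_force: 0.0
```

{"method": "move_arm", "body": {"targets": [[0,0,0,1,60],[0,0,0,1,60],[0,0,0,0,60],[0,0,0,0,60],[0,0,0,0,60]]}}

```text
clock: 17.07
eef_pos: [521.7, -11.6, 112.0]
tool_rot: [3.141, -0.0, 1.345]
ft_force: [-0.4, -0.8, 0.2]
grip_width: 59.9
grasp_force: 0.0
```

Run:
```python
from h import *
bub(look('w5.png'))
```

```text
17.0667 [521.69306527 -11.59119931 111.96008218] [ 3.14143332e+00 -2.60262292e-04  1.34465947e+00] [-0.39400771 -0.77348779  0.23422042]
tube 168.0 585.0 row 210.0 bubble (np.int64(315), np.int64(417))
dark cols -48 [308, 461]
dark cols 48 [308, 460]
```

View pics/r_w5.png

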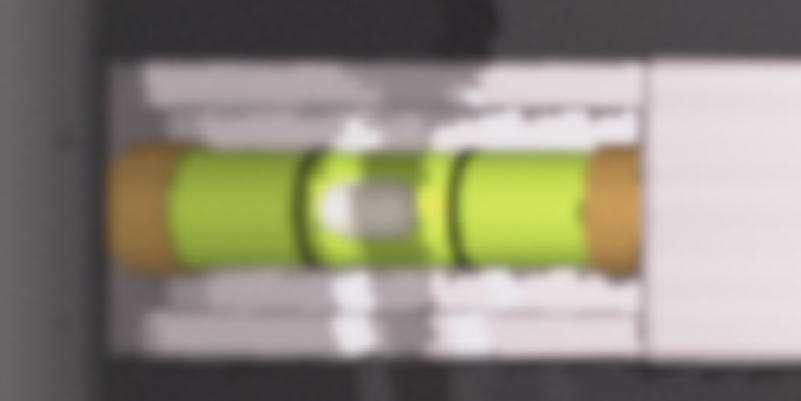

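The bubble stands between the rings: it spans columns 315–417, with the ring tops at about 300 and 454, so roughly −1 mm after parallax. I'll move the camera directly over the vial for a reading without parallax, which is also on the way to the pressing spot.

{"method": "move_arm", "body": {"targets": [[-0.19,-0.83,0,0,60],[-0.19,-0.83,0,0,60],[-0.19,-0.83,0,0,60],[0,0,0,0,0],[0,0,0,0,0]]}}

```text
clock: 17.53
eef_pos: [504.4, -87.1, 112.0]
tool_rot: [3.142, -0.0, 1.343]
ft_force: [0.8, 0.6, 0.3]
grip_width: 49.5
grasp_force: 0.0
```

{"method": "move_arm", "body": {"targets": [[0,0,0,0,0],[0,0,0,0,0],[0,0,0,0,0],[0,0,0,0,0],[0,0,0,0,0]]}}

```text
clock: 17.95
eef_pos: [504.7, -86.1, 112.0]
tool_rot: [3.141, -0.0, 1.347]
ft_force: [0.1, -0.5, -0.4]
grip_width: 16.3
grasp_force: 0.0
```

{"method": "move_arm", "body": {"targets": [[0,0,0,0,0],[0,0,0,0,0],[0,0,0,0,0],[0,0,0,0,0],[0,0,0,0,0]]}}

```text
clock: 18.37
eef_pos: [504.5, -86.7, 112.0]
tool_rot: [3.141, -0.0, 1.346]
ft_force: [-0.2, -0.4, -0.7]
grip_width: 0.5
grasp_force: 0.0
```

Run:
```python
from h import *
R=look('w6.png'); bub(R); c=ctrl.get_calibration('wrist'); a=np.radians(77); print('eye along slab x', (c['eye'][:2]-[521.5,-13.5])@[np.cos(a),np.sin(a)],c['eye'][2])
h=cv2.cvtColor(R,cv2.COLOR_BGR2HSV)
V=h[190:230,:,2].mean(0);print(V[280:500:4].astype(int))
for dy in(-36,-30,30,36):
    V=h[210+dy-2:210+dy+3,:,2].mean(0); print(dy,290+np.argmin(V[290:330]),440+np.argmin(V[440:490]))
```

```text
18.3667 [504.50543085 -86.71210676 111.98418071] [ 3.14148665e+00 -3.74849328e-06  1.34558486e+00] [-0.18810646 -0.37701637 -0.74526509]
tube 193.0 610.0 row 210.0 bubble (np.int64(346), np.int64(447))
dark cols -48 [326, 478]
dark cols 48 [326, 478]
eye along slab x 0.3231638843777021 283.9813121927786
[228 228 228 228 228 228 228 227 223 195 155 122 132 173 207 221 218 208
 199 200 210 218 224 228 229 230 230 230 230 230 230 230 230 230 230 230
 229 228 225 222 220 222 225 228 228 229 226 215 181 143 133 163 200 224
 229]
-36 326 479
-30 326 479
30 325 478
36 326 478
```

Seen from straight above, the rings' midpoint is 402 and the bubble's is 396.5, so the bubble is at −0.7 mm: centred. I'll press on the shoulder away from the knob, 56 mm from the level's centre.

{"method": "move_arm", "body": {"targets": [[0.15,0.62,0,0,0],[0,0,-0.4,0,0],[0,0,-0.3,0,0],[0,0,-0.2,0,0],[0,0,0,0,0]], "squeeze": 5}}

```text
clock: 18.83
eef_pos: [507.7, -68.2, 83.4]
tool_rot: [-3.138, 0.0, 1.345]
ft_force: [-1.3, 0.0, 0.1]
grip_width: 0.7
grasp_force: 0.0
```

{"method": "move_arm", "body": {"targets": [[0,0,-0.03,0,0],[0,0,-0.03,0,0],[0,0,0,0,0],[0,0,0,0,0]]}}

```text
clock: 19.17
eef_pos: [509.2, -68.3, 83.5]
tool_rot: [3.141, -0.0, 1.345]
ft_force: [-0.1, 0.6, -0.3]
grip_width: 0.3
grasp_force: 0.0
```

{"method": "move_arm", "body": {"targets": [[0,0,-0.03,0,0],[0,0,0,0,0],[0,0,0,0,0]]}}

```text
clock: 19.42
eef_pos: [509.0, -68.1, 82.4]
tool_rot: [3.141, -0.0, 1.346]
ft_force: [-1.0, 0.4, -0.1]
grip_width: 0.8
grasp_force: 0.0
```

{"method": "move_arm", "body": {"targets": [[0,0,-0.02,0,0],[0,0,0,0,0],[0,0,0,0,0]]}}

```text
clock: 19.67
eef_pos: [509.1, -68.1, 82.2]
tool_rot: [3.141, 0.0, 1.346]
ft_force: [-1.7, -0.6, 6.2]
grip_width: 0.2
grasp_force: 2.8
```

{"method": "move_arm", "body": {"targets": [[0,0,-0.008,0,0],[0,0,0,0,0],[0,0,0,0,0],[0,0,0,0,0],[0,0,0,0,0]]}}

```text
clock: 20.08
eef_pos: [509.1, -68.1, 82.2]
tool_rot: [3.141, 0.0, 1.346]
ft_force: [-2.8, -0.6, 7.0]
grip_width: 0.6
grasp_force: 3.6
```

{"method": "move_arm", "body": {"targets": [[0,0,0,0,0],[0,0,0,0,0],[0,0,0,0,0],[0,0,0,0,0],[0,0,0,0,0]]}}

```text
clock: 20.5
eef_pos: [509.1, -68.1, 82.3]
tool_rot: [3.141, 0.0, 1.346]
ft_force: [-1.4, -0.2, 7.1]
grip_width: 0.5
grasp_force: 3.6
```

Run:
```python
from h import *
bub(look('w7.png'))
```

```text
20.5 [509.09912247 -68.1350376   82.25951013] [3.14087925e+00 3.96069326e-05 1.34569190e+00] [-1.41055318 -0.21198583  7.11390195]
tube 185.0 604.0 row 210.0 bubble (np.int64(339), np.int64(439))
dark cols -48 [321, 474]
dark cols 48 [320, 473]
```

{"method": "move_arm", "body": {"targets": [[0,0,-0.03,0,0],[0,0,0,0,0],[0,0,0,0,0],[0,0,0,0,0],[0,0,0,0,0]]}}

```text
clock: 20.97
eef_pos: [509.1, -68.1, 82.2]
tool_rot: [3.141, 0.0, 1.346]
ft_force: [-4.9, 0.1, 12.9]
grip_width: 0.5
grasp_force: 6.6
```

{"method": "move_arm", "body": {"targets": [[0,0,0,0,0],[0,0,0,0,0],[0,0,0,0,0],[0,0,0,0,0],[0,0,0,0,0]]}}

```text
clock: 21.38
eef_pos: [509.1, -68.1, 82.3]
tool_rot: [3.14, 0.0, 1.346]
ft_force: [-3.1, 0.2, 13.0]
grip_width: -0.0
grasp_force: 6.6
```

Run:
```python
from h import *
bub(look('w8.png'))
```

```text
21.3833 [509.12005715 -68.13322399  82.25424647] [3.14045281e+00 6.54410637e-06 1.34571386e+00] [-3.11288855  0.21185718 13.02041382]
tube 185.0 604.0 row 210.0 bubble (np.int64(340), np.int64(439))
dark cols -48 [321, 474]
dark cols 48 [320, 473]
```

The press is steady at 13 N, about 16.6 N on the slab with the level's weight, and the bubble is still centred. I'll hand in.

```bash
python3 -c "
from station import ctrl
print(ctrl.hand_in())"
```

```text
the job is handed in; nothing more can be done
None
```

I handed the job in at about 21 s with the spirit level on the middle of the slab, the bubble about 0.5 mm from centre, and the arm still pressing its metal shoulder with about 13 N; the hand-in gave no verdict.

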